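# Open the ratchet row stop on the stall counter

### The arm

A 6-joint arm with a two-finger parallel gripper is mounted at the origin on the work surface. World frame = base frame: x ahead of the robot, y to its left, z up, the work surface at z = 0. Lengths are in m, angles in degrees, forces in N, time in s.
With the tool pointing down it reaches from about 0.375 to 0.9 m from the base axis. Payload 3.1 kg.
Tool frame: the origin (TCP) lies midway between the tips of the shut fingers; the grasp point (between the pads) lies 19 mm behind it; z points along the fingers, y is the line along which they close (so a half turn about z gives the same grasp; the last joint's range is limited). The gripper opens to 85 mm and grips with 20 to 120 N. Pads are 22 mm wide; open, the fingers measure 114 mm over their backs; the gripper's body (76 mm by 85 mm) begins 54 mm behind the grasp point. The pads swing forward as they close: fully open they stand 13 mm farther back than shut.
Start: joints at [-78.467, 30.224, 82.088, -0, 67.689, -10.227], TCP at [0.232, -0.58, 0.231] pointing down, gripper open.
Joint ranges: [-176.69, 176.69], [-43.24, 126.21], [12.49, 139.97], [-82, 262], [0, 151.66], [-163.58, 163.58]. Speed limits (degrees/s): [159.86, 159.86, 180, 180, 180, 180].

### API

Orientations are given as a 3x3 rotation matrix whose columns are the frame's x, y, z axes.
In Python, from bench import manip gives the robot as it stands.
- The arm moves only by the shell command python3 -m handwheel 'ROWS' [FORCE]. ROWS is JSON, a list that holds one entry, the list of rows, each a list of 5 numbers: the shift along the world's x, y, z in cm, then the turn about the world's z in degrees, then the finger opening in cm, from 0 to 8.54. In form: [[[dx, dy, dz, spin, hand], ...]]. A call has 1 to 20 rows; each row shifts and turns the commanded pose from where the row before left it; what a row does not reach is not made up. A row lasts 1/10 s, in which the tool goes at most 50 mm and 8.59 degrees, less where a joint would pass 70% of its speed; a pose out of reach is approached as far as the arm can. A call is refused whole if a number of a shift passes 5 or a number of a turn 8.59, either way. A call with a gripper value outside its range is refused whole. The fingers move at their own pace and stop on an object; FORCE is the grip in N (left out, the last holds). Time passes only in rows, so rows that do not move let the fingers close. It gives the time, the measured TCP pose, the force, the opening and the grip force at its end, in the units of the state.
- manip.get_obs(): the state, without advancing time (a new reading comes with each control period).
- manip.camera(name): name is "side" or "top"; returns (picture, depth): 384x512x3 uint8, red, green, blue; 384x512 float32, m along the optical axis (not along the pixel's ray), 0 where there is no reading.
- manip.get_calibration(name): a dict with "fx", "fy", "cx", "cy" (pixels), "cam_to_world" (4x4, takes a point from camera to world coordinates). Camera axes: x right, y up, looking along -z (the intrinsics and any distortion apply to the point x, -y, -z); pixel columns grow to the right and rows downward; lengths in m; the calibration is good to about 2 mm. A picture is of the moment at which its call begins. get_calibration takes no time and is no camera call.
- manip.sign_off(): hands the job in; it is judged then, once.
The state is a dict: "time_s": time; "qpos": joint angles; "joint_vel": joint speeds; "effort": joint torques, N m; "tcp_pos": TCP position; "ee_rot": TCP orientation; "contact_force": force on the tool from outside, world axes, zero at the start; "moment": the same for the moment, N m; "gripper_width": opening from 0.0 (shut) to 1.0 (fully open); "gripper_force": force on a finger pad.
Only numpy, scipy, OpenCV 4.12 (cv2) and the standard library are available. Lean on these libraries where they do the work, as an engineer would, in place of code of your own. Each camera call takes 0.05 s, during which the arm holds its last target. There are 200 camera calls.

### The job

The ratchet row stop on the counter has to be opened so that its row of small cartons can be refilled. With the fingertips press the thumb release on its sliding jaw down and, keeping it down, push the jaw gently back along the bar, away from the cartons, all the way until it meets the end post at the bar's empty end; then let go and move clear. Pick nothing up, and leave the cartons and everything else on the counter standing where they are.

Things in the scene. Friction and masses are not known exactly. Their poses are not given: they have to be found in the camera images.
- rowstop: Fixed row stop: grey steel base plate 170 (x) x 400 (y) x 6 mm, origin at the centre of its underside. y runs along the bar, from the empty home end (-y) to the fixed aluminium fence and the cartons (+y). Toothed steel bar at x = +55 mm, 36 to 48 mm high, teeth every 10 mm up to 53 mm high, dark end posts 62 mm high at y = +-185 mm. The plate is empty on the -y side of the jaw.
- jaw (a joint): Slide of the jaw, m: 0 = nearest the cartons, 0.16 = fully back against the -y end post (moves along the row stop's -y). An aluminium plate across the row (152 mm along x, 6 thick, 9 to 96 mm high) with dark cheeks astride the bar. About 3 N (plus 6 N per m/s) slides it; a sprung pawl blocks the way back, after up to 10 mm of play, unless the release is held down.
- jaw_top (a point): Middle of the top edge of the aluminium jaw plate, 96 mm above the counter; axes as the row stop's. The back face of the plate is 3 mm to the -y side of this point.
- release (a joint): Angle of the release lever, rad: 0 = up, pawl in the teeth (may rest up to 0.24, on a tooth); grows to 0.36 as its pad is pressed down. From 0.25 the pawl is clear and the jaw slides. It springs back when let go: 2 N on the pad at first, 5 to 6 N fully down.
- pad (a point): Centre of the top of the black thumb pad, 36 (x) x 55 (y) mm, riding on the jaw behind its plate, 70 mm above the counter at angle 0. It hangs 56 mm to -x of the lever's pivot (axis along y): full travel 20 mm, 14 mm frees the pawl. Along its -y edge a 4 mm lip stands 14 mm high, inner face 27.5 mm from this point, for a fingertip to push against. The jaw plate's back is 37 mm to +y.
- carton0: Plain cardboard carton with a paper band, 80 x 35 x 65 mm high, about 0.12 kg, loose, standing on the row stop's base plate in the row between the fixed fence and the sliding jaw; origin at the centre of its underside. Leave it where it is.
- carton1: Plain cardboard carton with a paper band, 80 x 35 x 65 mm high, about 0.12 kg, loose, standing on the row stop's base plate in the row between the fixed fence and the sliding jaw; origin at the centre of its underside. Leave it where it is.
- carton2: Plain cardboard carton with a paper band, 80 x 35 x 65 mm high, about 0.12 kg, loose, standing on the row stop's base plate in the row between the fixed fence and the sliding jaw; origin at the centre of its underside. Leave it where it is.
- jar: Amber glass jar with a red cap, 56 mm diameter, 70 mm high, standing near the row stop on its -x side; origin at the centre of its underside. Leave alone.
- cup: White plastic cup, 72 mm across the rim, 85 mm high, standing near the row stop on its +x side; origin at the centre of its underside. Leave alone.
- bottle0: Yellow plastic bottle, 64 mm diameter, 190 mm high, standing to the right; origin at the centre of its underside. Leave alone.
- bottle1: Green plastic bottle, 64 mm diameter, 190 mm high, standing to the right; origin at the centre of its underside. Leave alone.
- tin: Steel tin, 74 mm diameter, 100 mm high, standing to the left; origin at the centre of its underside. Leave alone.
Not all that is in view belongs to the job. Leave any purple look-alike of the carton0 alone.

How it is judged:
By the outcome, as a careful person would: the job done as asked, in the order asked, and still so for the second after the job is handed in, with the robot touching nothing.
It also fails if it takes over 38 s, if anything falls off the work surface, if the arm or the gripper's body presses on something with over 40 N, if the wrist force passes 120 N, or if a joint passes its speed limit or range.

## Working session

There is one attempt and no reset: what is moved stays moved. The work goes in short steps, Python scripts to look and compute and a shell command to move; the robot and the scene stay as the last step left them, time stands still between calls to the robot, and variables do not carry over. Pictures are saved under pics/ and viewed, at most 10 in all, crops included, and the job is handed in when it is done.

```bash
mkdir -p pics; cat > h.py <<'E'
import numpy as np,cv2
from bench import manip
def cam(n):
    p,d=manip.camera(n);c=manip.get_calibration(n);return p,d,c
def pts(d,c):
    v,u=np.mgrid[:d.shape[0],:d.shape[1]]
    P=np.stack([(u-c["cx"])/c["fx"]*d,-(v-c["cy"])/c["fy"]*d,-d,np.ones_like(d)],-1)
    return (P@np.array(c["cam_to_world"]).T)[...,:3]
E
python3 - <<'E'
from h import *
for n in("top","side"):
    p,d,c=cam(n);np.savez(n,p=p,d=d);cv2.imwrite(f"pics/{n}0.png",p[...,::-1])
    print({k:np.round(v,3).tolist() for k,v in c.items()})
o=manip.get_obs();print(o["time_s"],o["tcp_pos"],o["contact_force"],o["gripper_width"],o["ee_rot"])
E
```

```text
{'fx': 399.834, 'fy': 399.834, 'cx': 255.005, 'cy': 187.354, 'cam_to_world': [[0.022, 0.993, -0.114, 0.407], [-1.0, 0.025, 0.019, 0.014], [0.021, 0.113, 0.993, 1.509], [0.0, 0.0, 0.0, 1.0]]}
{'fx': 402.016, 'fy': 402.016, 'cx': 251.343, 'cy': 192.599, 'cam_to_world': [[-0.995, 0.048, -0.092, 0.433], [-0.103, -0.577, 0.81, 0.943], [-0.014, 0.815, 0.579, 0.781], [0.0, 0.0, 0.0, 1.0]]}
0.1 [ 0.2316234  -0.57980161  0.2304185 ] [-0.00910797 -0.45101217  0.35282299] 0.9953667253048032 [[ 9.28722447e-01  3.70775499e-01 -3.82476065e-04]
 [ 3.70775527e-01 -9.28720545e-01  1.91251444e-03]
 [ 3.53900116e-04 -1.91800785e-03 -9.99998098e-01]]
```

View pics/top0.png

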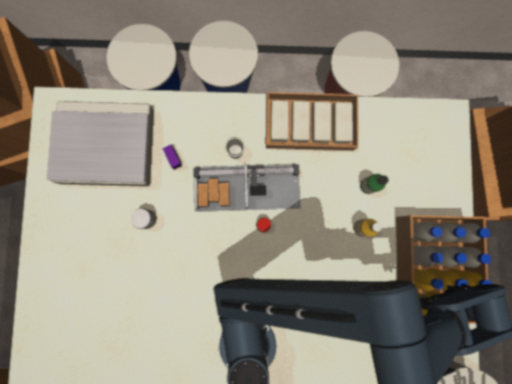

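View pics/side0.png

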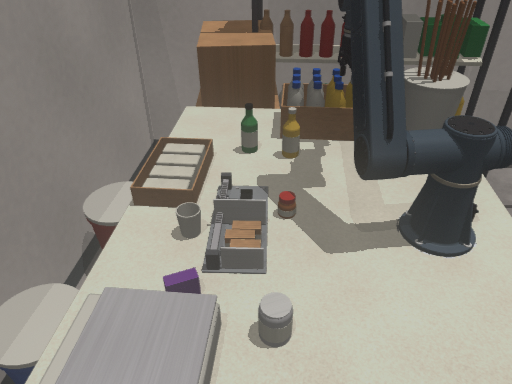

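The top view shows the row stop at cols 193-300, rows 163-210. Its cartons are near (213,192), the jaw plate at col ~247 and the black pad at ~(258,189). The purple look-alike at (172,156) stays alone. The bar's empty end is to the right, towards world -y.

```bash
python3 - <<'E'
from h import *
z=np.load("top.npz");p,d=z["p"],z["d"];c=manip.get_calibration("top");P=pts(d,c)
cv2.imwrite("pics/crop1.png",cv2.resize(p[150:230,180:315,::-1],None,fx=5.5,fy=5.5,interpolation=cv2.INTER_CUBIC))
r=P[150:230,180:315];
# jaw plate top: height 85-105 mm
def box(m,name):
    q=P[m]; rc=np.argwhere(m); print(name,len(q),rc.min(0),rc.max(0),q.mean(0).round(4),cv2.minAreaRect((q[:,:2]*1000).astype(np.float32)))
R=np.zeros(d.shape,bool);R[158:216,188:306]=1
Z=P[...,2]
box(R&(Z>.085)&(Z<.11),"jaw")
box(R&(Z>.003),"all")
dark=p.max(-1)<45
n,l,s,ce=cv2.connectedComponentsWithStats((R&dark).astype(np.uint8))
for i in range(1,n):
    if s[i,4]>15: box(l==i,("dark",i))
hs=cv2.cvtColor(p,cv2.COLOR_RGB2HSV)
box(R&(hs[...,0]<20)&(hs[...,1]>110)&(hs[...,2]>90)&(np.arange(512)[None]<240),"cartons")
# plate by saturation in plane
print((Z[160:214:3,190:304:6]*1000).astype(int))
z=np.load("side.npz");p,d=z["p"],z["d"];P=pts(d,manip.get_calibration("side"))
cv2.imwrite("pics/crop2.png",cv2.resize(p[165:280,195:310,::-1],None,fx=5,fy=5,interpolation=cv2.INTER_CUBIC))
Z=P[...,2];R=np.zeros(d.shape,bool);R[165:275,200:275]=1
box(R&(Z>.085)&(Z<.11),"jaw side")
dark=p.max(-1)<45
n,l,s,ce=cv2.connectedComponentsWithStats((R&dark).astype(np.uint8))
for i in range(1,n):
    if s[i,4]>15: box(l==i,("dark",i))
E
```

```text
jaw 74 [165 245] [206 247] [0.5736 0.0197 0.0951] ((575.5254516601562, 19.64274787902832), (148.1044921875, 5.897248268127441), 3.340075969696045)
all 4464 [158 188] [215 305] [0.5775 0.0204 0.0375] ((549.4447631835938, 17.0150146484375), (284.4665832519531, 446.20037841796875), 1.5156009197235107)
('dark', 1) 73 [187 251] [193 264] [ 0.5626 -0.0215  0.0696] ((562.4945678710938, -21.604202270507812), (22.522293090820312, 46.93162536621094), 2.443321466445923)
cartons 673 [179 198] [205 228] [0.5482 0.1382 0.0777] ((517.3449096679688, 90.20977783203125), (238.12026977539062, 121.43087005615234), 61.53963851928711)
[[  -8   -3    0    4    0    2    8    1    0   -1    5    0   -3    0
    -2   -1   -6   -1   -2]
 [   1   -3   -2    0   -2   -1    3    0   -1    0    1    0    3    1
     0   -2   -3    3    1]
 [  -4    1    2    0   -2    3    7    5    6    8   59   64   62    4
     6    5    3    1   64]
 [   4   58   15    0   10    7    0    7   53   49   45   69   52   47
    50   49   52   46   64]
 [   2   60   48   49   48   51   40   46   54   49   57   67   50   54
    46 
[... 779 characters left out ...]
  1    3    5
     6    5   11    4    7]
 [  -1   81   71   60   71   67   69    6    2    6    2    4    5   10
     0    3    5    6    4]
 [   0   74   74   62   13   68   71    3    5    1    8    1    4    5
     9    0    7    5   -3]
 [   0   78   69   61    7   62   54    8    4   11    5    3    4    3
     4    2    7    8   -1]
 [  -1   71    2    2    4    5    0   10    1    7   10    4    5   14
    10    2    4    6    0]
 [   2    9    5   -6   -2   -4    0    0   -1    0    0    0    1   -1
     0   -2    0   -1   -2]]
jaw side 232 [189 200] [209 265] [0.5722 0.0212 0.0919] ((599.0059814453125, 1.3564987182617188), (186.44949340820312, 82.19636535644531), 12.95621395111084)
```

View pics/crop1.png

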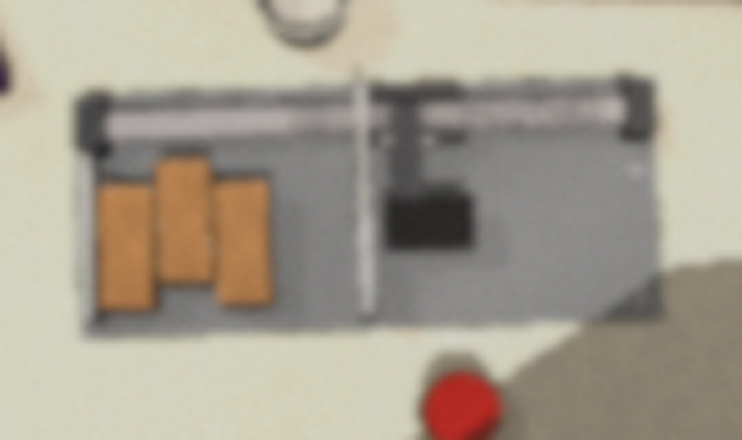

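View pics/crop2.png

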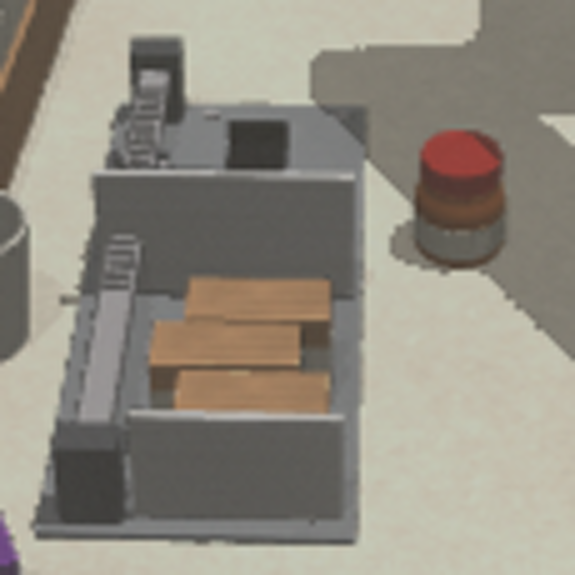

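The crops confirm the parts. The pad is black with its lip on the right edge at crop1 (430,220), the jaw plate is at col 365, the posts at (93,123) and (637,108), and all three cartons stand against the fence. I'll now work out the yaw and targets.

```bash
python3 - <<'E'
from h import *
c=manip.get_calibration("top");M=np.array(c["cam_to_world"])
def ray(u,v,z):
    r=M[:3,:3]@np.array([(u-c["cx"])/c["fx"],-(v-c["cy"])/c["fy"],-1]);return (M[:3,3]+r*(z-M[2,3])/r[2])
k=lambda a,b:(180+(a+.5)/5.5-.5,150+(b+.5)/5.5-.5)
A=ray(*k(93,123),.062);B=ray(*k(637,108),.062)
v=A-B;yaw=np.degrees(np.arctan2(-v[0],v[1]));print("posts",A,B,np.linalg.norm(v),"yaw",yaw)
j1=ray(*k(359,85),.096);j2=ray(*k(369,312),.096);w=j1-j2;print("jaw",j1,j2,np.linalg.norm(w),np.degrees(np.arctan2(w[1],w[0])))
y=np.radians(yaw);ex=np.array([np.cos(y),np.sin(y)]);ey=np.array([-np.sin(y),np.cos(y)])
O=((A+B)/2)[:2]-.055*ex;J=((j1+j2)/2)[:2];pad=ray(*k(430,221),.071)[:2]
for n,q in(("jaw",J),("pad",pad)):print(n,q,"in rowstop",(q-O)@ex,(q-O)@ey)
print("O",O,"ex",ex,"ey",ey)
o=manip.get_obs();R=np.array(o["ee_rot"]);print("tooly",np.degrees(np.arctan2(R[1,1],R[0,1])),o["tcp_pos"])
t=pad-.005*ey-.003*ex;print("target",t,"shift cm",(t-o["tcp_pos"][:2])*100)
E
```

```text
posts [0.62399434 0.20211559 0.062     ] [ 0.64341537 -0.15939205  0.062     ] 0.3620289421817269 yaw 3.0751066062382777
jaw [0.64832044 0.02614236 0.096     ] [0.50064522 0.01596924 0.096     ] 0.14802520993456036 3.9407923042907655
jaw [0.57448283 0.0210558 ] in rowstop -0.0041531640244133 0.002871434970239875
pad [ 0.56318309 -0.02263816] in rowstop -0.01778059326585372 -0.04015343185837623
O [0.57878405 0.01841129] ex [0.99856007 0.05364497] ey [-0.05364497  0.99856007]
tooly -68.23650568046965 [ 0.2316234  -0.57980161  0.2304185 ]
target [ 0.56045563 -0.02779189] shift cm [32.8832232  55.20097167]
```

```bash
python3 -m handwheel '[[[0.5,0.8,0.5,-3,0],[1.5,2.5,0.5,-4,0],[2,3.5,0,-4,0],[2,3.5,0,-4,0],[2.2,3.7,0,-3.8,0],[2.2,3.7,0,0,0],[2.3,3.8,0,0,0],[2.3,3.8,0,0,0],[2.3,3.8,0,0,0],[2.3,3.8,0,0,0],[2.3,3.8,0,0,0],[2.3,3.8,0,0,0],[2.2,3.7,0,0,0],[2.2,3.7,0,0,0],[2,3.5,0,0,0],[1.5,2.5,0,0,0],[0.8,1,0,0,0],[0.3,0.4,0,0,0],[0,0,0,0,0],[0,0,0,0,0]]]' 20; python3 -c "
from h import *
o=manip.get_obs();R=np.array(o['ee_rot']);print(o['tcp_pos'],np.degrees(np.arctan2(R[1,1],R[0,1])),o['gripper_width'],o['contact_force'])"
```

```text
time_s: 2.1
tcp_pos: [0.5631, -0.0286, 0.2411]
ee_rot: [[0.999, 0.05, -0.001], [0.05, -0.999, -0.0], [-0.001, 0.0, -1.0]]
contact_force: [-0.2, 0.2, 0.0]
gripper_width: -0.001
gripper_force: 0.0
[ 0.56309629 -0.02856131  0.24111833] -87.11170294376399 -0.0006031361567726082 [-0.23653951  0.22956588  0.0382665 ]
```

```bash
python3 -m handwheel '[[[-0.3,0.2,-1,0,0],[0,0,-2,0,0],[0,0,-3,0,0],[0,0,-3,0,0],[0,0,-2.5,0,0],[0,0,-1.5,0,0],[0,0,-0.8,0,0],[0,0,0,0,0],[0,0,0,0,0]]]'; python3 - <<'E'
from h import *
ims=[]
for n,(a,b,e,f) in(("top",(150,240,180,300)),("side",(130,250,170,300))):
    p,d,c=cam(n);ims.append(cv2.resize(p[a:b,e:f,::-1],(400,int(400*(b-a)/(f-e))),interpolation=cv2.INTER_CUBIC))
h=max(i.shape[0] for i in ims);ims=[cv2.copyMakeBorder(i,0,h-i.shape[0],0,0,0) for i in ims]
cv2.imwrite("pics/over.png",np.hstack(ims))
E
```

```text
time_s: 3.0
tcp_pos: [0.5609, -0.0259, 0.1037]
ee_rot: [[0.999, 0.051, 0.001], [0.051, -0.999, -0.0], [0.001, 0.0, -1.0]]
contact_force: [-0.6, -0.5, 0.0]
gripper_width: -0.0
gripper_force: 0.0
```

View pics/over.png

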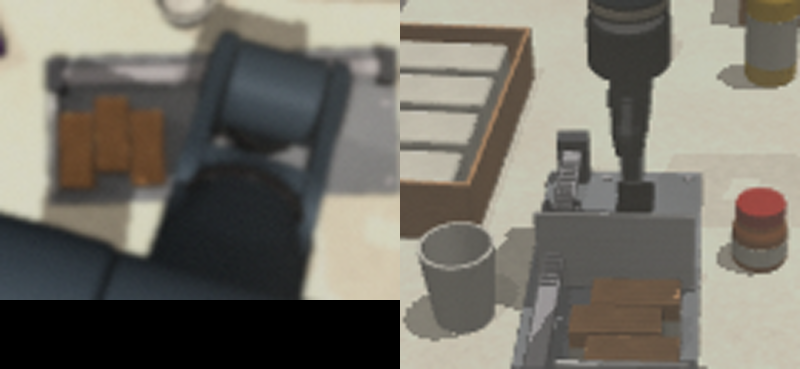

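The side crop shows the shut fingertips at about (632,185), over the black pad (617-655, 180-210) and behind the jaw plate. I'll shift 2 mm to -x and descend.

```bash
python3 -m handwheel '[[[-0.2,0,-1,0,0],[0,0,-1,0,0],[0,0,-0.7,0,0],[0,0,-0.3,0,0],[0,0,-0.2,0,0],[0,0,-0.2,0,0],[0,0,0,0,0],[0,0,0,0,0]]]'; python3 -m handwheel '[[[0,0,-0.2,0,0],[0,0,-0.2,0,0],[0,0,-0.2,0,0],[0,0,0,0,0],[0,0,0,0,0]]]'
```

```text
time_s: 3.9
tcp_pos: [0.5586, -0.0254, 0.0695]
ee_rot: [[0.999, 0.052, -0.0], [0.052, -0.999, 0.0], [-0.0, -0.0, -1.0]]
contact_force: [-1.5, 0.3, 1.2]
gripper_width: 0.001
gripper_force: 0.6
time_s: 4.4
tcp_pos: [0.5587, -0.0254, 0.0633]
ee_rot: [[0.999, 0.052, -0.0], [0.052, -0.999, 0.0], [-0.0, -0.0, -1.0]]
contact_force: [-2.2, 0.5, 3.1]
gripper_width: -0.002
gripper_force: 1.7
```

```bash
python3 -m handwheel '[[[0,0,-0.2,0,0],[0,0,-0.2,0,0],[0,0,-0.2,0,0],[0,0,-0.2,0,0],[0,0,0,0,0],[0,0,0,0,0]]]'; python3 -m handwheel '[[[0,0,-0.1,0,0],[0,0,0,0,0],[0,0,0,0,0]]]';python3 -m handwheel '[[[0,0,-0.1,0,0],[0,0,0,0,0],[0,0,0,0,0]]]'
```

```text
time_s: 5.0
tcp_pos: [0.5596, -0.0254, 0.0555]
ee_rot: [[0.999, 0.051, 0.002], [0.052, -0.999, -0.0], [0.002, 0.0, -1.0]]
contact_force: [-0.1, 1.4, 4.4]
gripper_width: -0.004
gripper_force: 2.4
time_s: 5.3
tcp_pos: [0.5597, -0.0254, 0.0546]
ee_rot: [[0.999, 0.051, 0.002], [0.051, -0.999, -0.0], [0.002, 0.0, -1.0]]
contact_force: [-0.1, 1.4, 5.3]
gripper_width: -0.001
gripper_force: 2.5
time_s: 5.6
tcp_pos: [0.56, -0.0254, 0.0537]
ee_rot: [[0.999, 0.051, 0.003], [0.051, -0.999, -0.0], [0.003, 0.0, -1.0]]
contact_force: [0.2, 1.3, 5.8]
gripper_width: 0.002
gripper_force: 2.6
```

```bash
python3 -m handwheel '[[[0.01,-0.2,0,0,0],[0.01,-0.2,0,0,0],[0.01,-0.2,0,0,0],[0.01,-0.2,0,0,0],[0.01,-0.2,0,0,0],[0.01,-0.2,0,0,0]]]'; python3 -m handwheel '[[[0.01,-0.2,0,0,0],[0.01,-0.2,0,0,0],[0.01,-0.2,0,0,0],[0.01,-0.2,0,0,0]]]'
```

```text
time_s: 6.2
tcp_pos: [0.5605, -0.0371, 0.0538]
ee_rot: [[0.999, 0.051, 0.003], [0.051, -0.999, 0.0], [0.003, -0.0, -1.0]]
contact_force: [0.2, 3.8, 4.6]
gripper_width: -0.005
gripper_force: 2.6
time_s: 6.6
tcp_pos: [0.561, -0.0451, 0.0538]
ee_rot: [[0.999, 0.051, 0.003], [0.051, -0.999, 0.0], [0.003, -0.0, -1.0]]
contact_force: [0.8, 3.6, 5.4]
gripper_width: 0.001
gripper_force: 2.5
```

Push force is ~3.6 N with the pad held down, so the jaw is sliding. I'll continue.

```bash
python3 -m handwheel '[[[0.02,-0.3,0,0,0],[0.02,-0.3,0,0,0],[0.01,-0.3,0,0,0],[0.02,-0.3,0,0,0],[0.01,-0.3,0,0,0],[0.02,-0.3,0,0,0],[0.01,-0.3,0,0,0],[0.02,-0.3,0,0,0],[0.02,-0.3,0,0,0],[0.01,-0.3,0,0,0]]]'; python3 - <<'E'
from h import *
p,d,c=cam("side");cv2.imwrite("pics/mid.png",cv2.resize(p[130:270,170:310,::-1],(560,560),interpolation=cv2.INTER_CUBIC))
E
```

```text
time_s: 7.6
tcp_pos: [0.5626, -0.0752, 0.0538]
ee_rot: [[0.999, 0.051, 0.003], [0.051, -0.999, 0.0], [0.003, -0.0, -1.0]]
contact_force: [0.7, 2.9, 5.6]
gripper_width: -0.003
gripper_force: 2.5
```

View pics/mid.png

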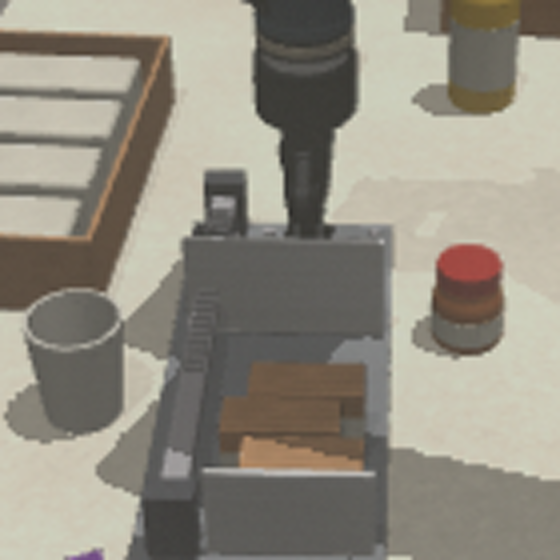

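The jaw plate (185-390, 240) has moved back with the fingers; cartons, cup and jar haven't moved.

```bash
python3 -m handwheel '[[[0.02,-0.3,0,0,0],[0.02,-0.3,0,0,0],[0.01,-0.3,0,0,0],[0.02,-0.3,0,0,0],[0.01,-0.3,0,0,0],[0.02,-0.3,0,0,0],[0.01,-0.3,0,0,0]]]'; python3 -m handwheel '[[[0.01,-0.2,0,0,0],[0.01,-0.2,0,0,0],[0.01,-0.2,0,0,0]]]'
```

```text
time_s: 8.35
tcp_pos: [0.5634, -0.0961, 0.0537]
ee_rot: [[0.999, 0.051, 0.002], [0.051, -0.999, 0.0], [0.002, -0.0, -1.0]]
contact_force: [0.7, 2.1, 5.9]
gripper_width: -0.001
gripper_force: 2.5
time_s: 8.65
tcp_pos: [0.5637, -0.1021, 0.0537]
ee_rot: [[0.999, 0.051, 0.002], [0.051, -0.999, 0.0], [0.002, -0.0, -1.0]]
contact_force: [1.2, 3.7, 4.8]
gripper_width: -0.002
gripper_force: 2.5
```

```bash
for i in 1 ; do python3 -m handwheel '[[[0.01,-0.2,0,0,0],[0.01,-0.2,0,0,0],[0.01,-0.2,0,0,0],[0.01,-0.2,0,0,0]]]' | head -4; done; python3 -m handwheel '[[[0.01,-0.2,0,0,0],[0.01,-0.2,0,0,0],[0.01,-0.2,0,0,0],[0.01,-0.2,0,0,0]]]'|head -4
```

```text
time_s: 9.05
tcp_pos: [0.5642, -0.1101, 0.0537]
ee_rot: [[0.999, 0.051, 0.002], [0.051, -0.999, 0.0], [0.002, -0.0, -1.0]]
contact_force: [1.0, 2.5, 5.8]
time_s: 9.45
tcp_pos: [0.5646, -0.1181, 0.0537]
ee_rot: [[0.999, 0.051, 0.002], [0.051, -0.999, 0.0], [0.002, -0.0, -1.0]]
contact_force: [1.0, 3.6, 6.0]
```

```bash
python3 -m handwheel '[[[0.01,-0.2,0,0,0],[0.01,-0.2,0,0,0],[0.01,-0.2,0,0,0],[0.01,-0.2,0,0,0]]]' | head -4;  python3 -m handwheel '[[[0.01,-0.2,0,0,0],[0.01,-0.2,0,0,0],[0.01,-0.2,0,0,0]]]'|head -4; python3 -m handwheel '[[[0.01,-0.2,0,0,0],[0.01,-0.2,0,0,0]]]'|head -4
```

```text
time_s: 9.85
tcp_pos: [0.565, -0.1261, 0.0537]
ee_rot: [[0.999, 0.051, 0.002], [0.051, -0.999, 0.0], [0.002, -0.0, -1.0]]
contact_force: [1.0, 3.2, 5.8]
time_s: 10.15
tcp_pos: [0.5654, -0.1321, 0.0537]
ee_rot: [[0.999, 0.051, 0.002], [0.051, -0.999, 0.0], [0.002, -0.0, -1.0]]
contact_force: [0.5, 3.4, 5.6]
time_s: 10.35
tcp_pos: [0.565, -0.1358, 0.0536]
ee_rot: [[0.999, 0.051, 0.001], [0.051, -0.999, 0.001], [0.001, -0.001, -1.0]]
contact_force: [0.1, 3.5, 4.6]
```

```bash
python3 -m handwheel '[[[0.01,-0.1,0,0,0],[0.01,-0.1,0,0,0]]]'|head -4; python3 -m handwheel '[[[0.01,-0.1,0,0,0],[0,-0.1,0,0,0]]]'|head -4
```

```text
time_s: 10.55
tcp_pos: [0.5645, -0.1375, 0.0534]
ee_rot: [[0.999, 0.051, -0.0], [0.051, -0.999, 0.002], [-0.0, -0.002, -1.0]]
contact_force: [-0.4, 2.7, 4.8]
time_s: 10.75
tcp_pos: [0.5642, -0.1392, 0.0532]
ee_rot: [[0.999, 0.051, -0.001], [0.051, -0.999, 0.002], [-0.001, -0.002, -1.0]]
contact_force: [-0.9, 4.2, 5.4]
```

```bash
python3 - <<'E'
from h import *
p,d,c=cam("side");cv2.imwrite("pics/late.png",cv2.resize(p[130:270,170:310,::-1],(560,560),interpolation=cv2.INTER_CUBIC))
E
```

```text
(no output)
```

View pics/late.png

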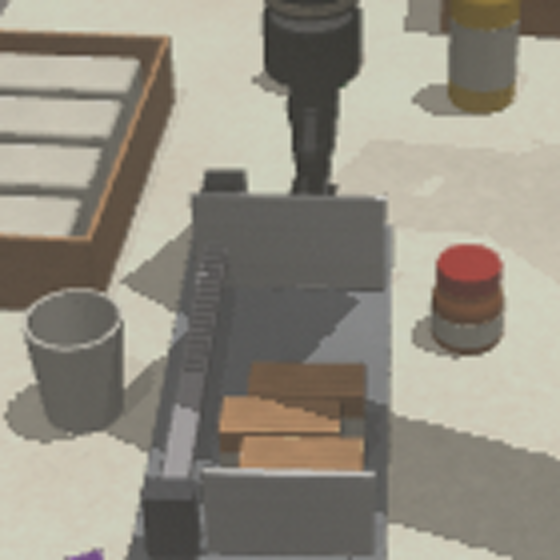

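The jaw is near the end post, which shows at (225,180), and is still moving. I'll continue in small steps.

```bash
python3 -m handwheel '[[[0.01,-0.1,0,0,0],[0.01,-0.1,0,0,0],[0.01,-0.1,0,0,0]]]'|sed -n '2p;4p'; python3 -m handwheel '[[[0.01,-0.1,0,0,0],[0.01,-0.1,0,0,0],[0,-0.1,0,0,0]]]'|sed -n '2p;4p'; python3 -m handwheel '[[[0.01,-0.1,0,0,0],[0.01,-0.1,0,0,0]]]'|sed -n '2p;4p'
```

```text
tcp_pos: [0.5641, -0.1426, 0.053]
contact_force: [-2.1, 4.3, 5.0]
tcp_pos: [0.5643, -0.1439, 0.0529]
contact_force: [0.5, 12.7, 5.1]
tcp_pos: [0.5643, -0.1442, 0.0527]
contact_force: [1.6, 16.8, 5.2]
```

The force rose to 17 N with no motion, and the 111 mm travelled matches the geometry, so this is the end post. I'll relieve the push and lift.

```bash
python3 -m handwheel '[[[0,0.1,0,0,0],[0,0.1,0,0,0],[0,0.1,0,0,0],[0,0,0,0,0]]]'|sed -n '2p;4p'; python3 -m handwheel '[[[0,0.05,0.2,0,0],[0,0.05,0.3,0,0],[0,0,0.3,0,0],[0,0,0.4,0,0],[0,0,0.5,0,0],[0,0,0.7,0,0],[0,0,1,0,0],[0,0,2,0,0],[0,0,3,0,0],[0,0,3,0,0],[0,0,3,0,0],[0,0,2,0,0],[0,0,1,0,0],[0,0,0,0,0]]]'|sed -n '1,2p;4p'; python3 -m handwheel '[[[-1,-1,0,0,0],[-1.5,-2,0,0,0],[-2,-2.5,0,0,0],[-2,-3,0,0,0],[-2,-3,0,0,0],[-2,-3,0,0,0],[-2,-3,0,0,0],[-2,-3,0,0,0],[-2,-3,0,0,0],[-2,-3,0,0,0],[-1,-1,0,0,0],[0,0,0,0,0],[0,0,0,0,0]]]'|sed -n '1,2p;4p'
python3 - <<'E'
from h import *
ims=[]
for n,(a,b,e,f) in(("top",(145,235,180,310)),("side",(130,270,170,310))):
    p,d,c=cam(n);ims.append(cv2.resize(p[a:b,e:f,::-1],(400,int(400*(b-a)/(f-e))),interpolation=cv2.INTER_CUBIC))
    if n=="top":
        P=pts(d,c);R=np.zeros(d.shape,bool);R[158:216,188:306]=1;m=R&(P[...,2]>.085)&(P[...,2]<.11);print(m.sum(),P[m].mean(0))
h=max(i.shape[0] for i in ims);ims=[cv2.copyMakeBorder(i,0,h-i.shape[0],0,0,0) for i in ims]
cv2.imwrite("pics/end.png",np.hstack(ims))
E
```

```text
tcp_pos: [0.5642, -0.1437, 0.0529]
contact_force: [-2.5, 6.9, 4.5]
time_s: 13.4
tcp_pos: [0.5665, -0.1455, 0.229]
contact_force: [1.1, -0.9, -0.4]
time_s: 14.7
tcp_pos: [0.3699, -0.4182, 0.2263]
contact_force: [0.4, -0.4, 0.6]
84 [ 0.58012482 -0.09409683  0.09374811]
```

View pics/end.png

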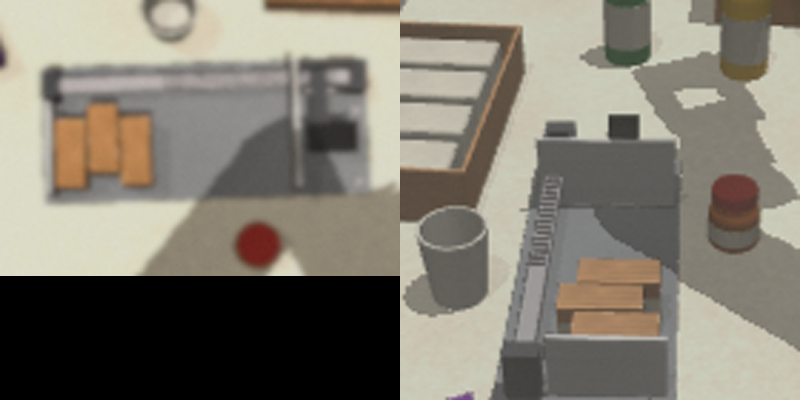

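```bash
python3 - <<'E'
from h import *
p,d,c=cam("top");a=p[155:215,260:310,::-1];q,d,c=cam("side");b=q[160:215,210:265,::-1]
cv2.imwrite("pics/z.png",np.hstack([cv2.resize(x,(400,480),interpolation=cv2.INTER_CUBIC) for x in(a,b)]))
E
```

```text
(no output)
```

View pics/z.png

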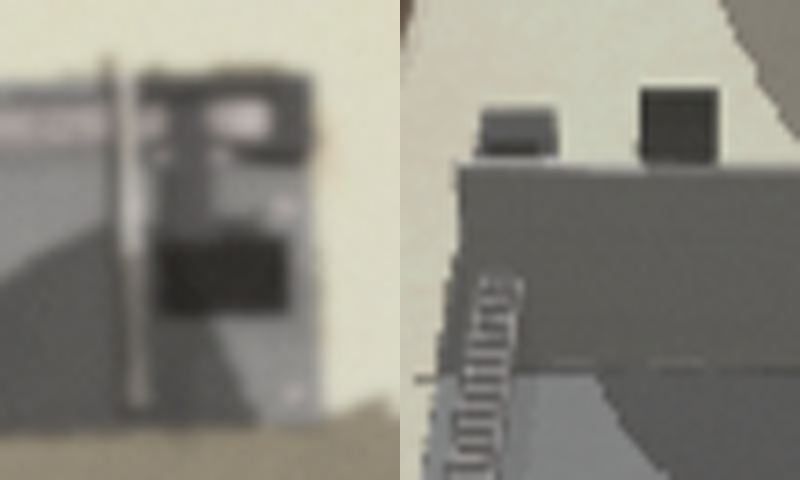

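The cheeks run unbroken into the end post at about (275,150) in the left panel, so the jaw is fully back. The cartons are untouched and the arm is clear.

```bash
python3 -c "
from bench import manip
print(manip.sign_off())"
```

```text
the job is handed in; nothing more can be done
None
```

The row stop is open: with the release held down, I slid the jaw back about 11 cm until it met the end post, then let go and moved the arm clear, leaving the cartons standing in place; I handed the job in at about 15 s.

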